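# Feed the small moisture tin through the one-way gate onto the sprung stop

### The job

Set the smallest of the three moisture tins upright on the feed lane's entry plate, in front of the orange gate, and let go of it. Then push it with the fingers through the gate and along the lane until it presses against the rubber pad of the sprung stop with about 8 N (never more than 12 N), hold that for half a second, and withdraw so that the gate swings shut and the tin stays standing against the pad. Keep the tin upright and leave the other two tins where they are.

Things in the scene. Friction and masses are not known exactly. Their poses are not given: they have to be found in the camera images.
- tin_small: The smallest moisture tin: round, bright aluminium, flat lid fixed on. Body 52 mm across, lid 54 mm across (the upper 12 mm), 30 mm tall, about 0.12 kg. Origin: centre of the underside, z up.
- tin_middle: Moisture tin of the middle size, 62 mm across, 34 mm tall; bystander. Origin: centre of the underside. The three tins stand in a row between the lane and the shaker, in any order.
- tin_large: The largest moisture tin, 68 mm across, 38 mm tall; bystander. Origin: centre of the underside.
- lane: Feed lane, fixed on the worktop: aluminium plate 312 x 100 mm, 6 mm thick, with steel rails 4 mm thick whose tops are 26 mm above the worktop. Origin: on the worktop, on the centre line under the shut gate; x = direction of travel, y = left of it, z up. The plate spans x -105 to +207 mm. Open at the top, so shut fingers can travel in it behind the tin, also past the gate line.
- entry (a point): On the entry plate, where to set the tin down: lane x = -70 mm, y = 0, on the plate's top 6 mm above the worktop. The entry plate has no rails from x = -105 to -45 mm, so there is room for fingers on both sides.
- mouth (a point): On the plate, on the centre line, lane x = -25 mm. The rails begin at x = -45 mm as a mouth 76 mm wide and narrow to 60 mm between the inner faces (y = +-30 mm) here; from here they run straight to the gate at x = 0.
- run (a point): On the plate, on the centre line, lane x = 92 mm, behind the gate. The right rail (inner face y = -30 mm) runs straight from the mouth to x = 160 mm. The left rail stands back at y = +43 mm to make room for the open gate up to x = 72 mm, and comes in to y = +31 mm by x = 92 mm, then runs straight.
- gate_pin (a point): Foot of the gate's upright hinge pin (52 mm tall), on the plate at lane x = 0, y = +37 mm, left of the lane.
- gate (a joint): Angle of the one-way gate: 0 = shut across the lane, up to 1.45 rad open, in the direction of travel. Orange upright leaf, 64 mm long from its pin, 4 mm thick, 11 to 35 mm above the worktop. A light spring swings it shut (0.5 to 3 N on the tin); it leans on tin or fingers in its way. It can shut once the tin's centre is past lane x = 85 mm and the fingers are out.
- stop: Bracket of the sprung stop, fixed across the lane's far end. Origin: on the plate at lane x = 193 mm. A screw in it carries a rubber pad facing the gate, 40 mm wide, 13 to 39 mm above the worktop. Setting varies, unreported: the tin first touches with its centre at lane x = 90 to 116 mm. Then the pad yields 1 mm per N (18 mm at most), and springs back. Friction and gate add 0.5 to 3 N to a push.

How it is judged:
By the outcome, as a careful person would: the job done as asked, in the order asked, and still so for the second after the job is handed in, with the robot touching nothing.
It also fails if it takes over 67 s, if anything falls off the work surface, if the arm or the gripper's body presses on something with over 40 N, if the wrist force passes 120 N, or if a joint passes its speed limit or range.

### The arm

A 6-joint arm with a two-finger parallel gripper is mounted at the origin on a cart in front of the work surface, level with it; the furniture and walls round the work are solid. World frame = base frame: x ahead of the robot, y to its left, z up, the work surface at z = 0. Lengths are in m, angles in degrees, forces in N, time in s.
With the tool pointing down it reaches from about 0.375 to 0.75 m from the base axis. Payload 9 kg.
Tool frame: the origin (TCP) lies where the fingers leave the gripper's body, on its centre line; the fingertips stand 73 mm ahead of it and the grasp point (between the pads) lies 54 mm ahead of it (robot.tip_reach is the distance from the TCP to the fingertips, in m); z points along the fingers, y is the direction in which the jaws open and shut (so a half turn about z gives the same grasp; the last joint's range is limited). The gripper opens to 85 mm and grips with 20 to 120 N. Pads are 22 mm wide; open, the fingers measure 114 mm over their backs; the gripper's body (76 mm by 85 mm) begins 54 mm behind the grasp point. The pads swing forward as they close: fully open they stand 13 mm farther back than shut.
Start: joints at [-82.489, 5.964, 5.575, 89.605, 0, 77.527], TCP at [0.205, -0.564, 0.304] pointing down, gripper open.
Joint ranges: [-171.21, 171.21], [-48.23, 106.86], [-62.78, 66.21], [-105.2, 120.99], [-86.42, 89.51], [-180, 180]. Speed limits (degrees/s): [127.2, 127.2, 147.25, 180, 180, 180].

### API

Orientations are given as [roll, pitch, yaw] about the fixed x, y, z axes, in that order (R = Rz(yaw) Ry(pitch) Rx(roll)).
In Python, from plant import robot gives the robot as it stands. Calls block until the motion is done:
- robot.move_pose(position, orientation): joint-space move of the TCP to a pose.
- robot.line_to(position, vel=0.15, rotation=None, guard=None): straight line of the TCP; rotation=None keeps the orientation; vel is the mean speed in m/s. With guard (N) it stops when the force on the tool has changed by that much, and returns True; else False.
- robot.goto_joints(angles): joint-space move.
- robot.set_gripper(opening): finger opening in m; the grip force is fixed at half the most; returns when the fingers have stopped.
- robot.pause(seconds).
- robot.ik(position, orientation): joint angles nearest the present ones, or None.
- robot.observe(): the state.
- robot.grab_frame(name): name is "scene" or "top"; returns the picture (400x640x3 uint8, blue, green, red); there is no depth.
- robot.get_calibration(name): a dict with "vertical_fov" (degrees; the focal length in pixels is half the picture's height over the tangent of half this angle, whatever the lens; pixels are square), "cx", "cy" (the principal point, pixels), "rvec" (rotation vector, rad) and "tvec" (3), from world to camera coordinates, as OpenCV has them. Camera axes: x right, y down, z forward; pixel columns grow to the right and rows downward; lengths in m; the calibration is good to about 2 mm. A picture is of the moment at which its call begins. get_calibration takes no time and is no camera call.
A pose or a line that the arm cannot do raises robot.IKError and nothing moves.
- robot.job_done(): hands the job in, once; it reports no verdict.
The state is a dict: "time": time; "q": joint angles; "qvel": joint speeds; "joint_torque": joint torques, N m; "tool_pos": TCP position; "tcp_rot": TCP orientation; "ft_force": force on the tool from outside, world axes, zero at the start; "torque": the same for the moment, N m; "gripper_width": finger opening in m.
Only numpy, scipy, OpenCV 4.12 (cv2) and the standard library are available. Lean on these libraries where they do the work, as an engineer would, in place of code of your own. Each camera call takes 0.05 s, during which the arm holds its last target.

## Working session

There is one attempt and no reset: what is moved stays moved. The work goes in short steps, each a Python script; the robot and the scene stay as the last script left them, time stands still between calls to the robot, and variables do not carry over. Pictures are saved under pics/ and viewed, and the job is handed in when it is done.

```bash
ls; mkdir -p pics; python3 - <<'E'
from plant import robot
import cv2
for n in("scene","top"):
    cv2.imwrite(f"pics/{n}0.png",robot.grab_frame(n)); print(n,robot.get_calibration(n))
o=robot.observe();print(o)
E
```

```text
pics
scene {'vertical_fov': 55.55077147298774, 'cx': 317.0395596700289, 'cy': 203.84652744585676, 'rvec': array([ 1.99871576, -0.62245847,  0.37078838]), 'tvec': array([-0.60883938,  0.06756193,  0.84389701])}
top {'vertical_fov': 43.5784482054432, 'cx': 320.479962983674, 'cy': 205.42574705359024, 'rvec': array([ 2.15033366, -2.18027732,  0.08468366]), 'tvec': array([-0.32167792,  0.53061047,  0.87470719])}
{'time': 0.1, 'q': array([-8.24904275e+01,  5.99559545e+00,  5.53168287e+00,  8.96038324e+01,
        6.33921701e-04,  7.75263388e+01]), 'qvel': array([ 0.03879812, -0.15318636,  0.05914781,  0.02183568, -0.00792784,
       -0.04888348]), 'joint_torque': array([ 4.76009591e-03, -5.58207858e+01,  5.04719567e+01,  1.31187961e-02,
       -3.35218310e-04, -4.66336516e-06]), 'tool_pos': array([ 0.20502719, -0.5636628 ,  0.30319757]), 'tcp_rot': array([-1.79933991e+02, -1.52512574e-02,  1.99832246e+01]), 'ft_force': array([-0.1484222 , -0.30119001,  0.53684562]), 'torque': array([ 0.00299001, -0.00405739, -0.02546204]), 'gripper_width': 0.0852598992165704}
```

View pics/scene0.png

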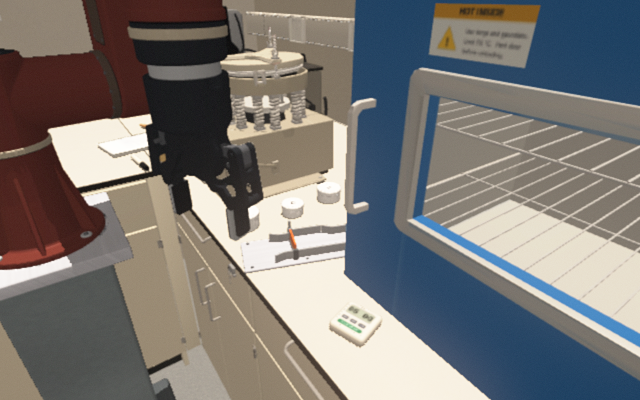

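View pics/top0.png

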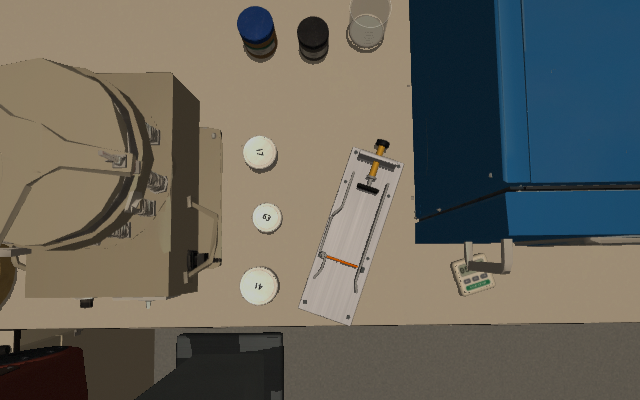

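The top view shows the smallest tin ("63") in the middle of the row at about (267,218). The plate corners are at about (355,148), (404,163), (350,326) and (299,308), and the gate runs from (322,255) to (362,269). I'll zoom in to refine these.

```bash
cat > h.py <<'E'
import numpy as np,cv2
from plant import robot
def cam(n):
    c=robot.get_calibration(n); f=200/np.tan(np.radians(c['vertical_fov']/2))
    return np.array([[f,0,c['cx']],[0,f,c['cy']],[0,0,1]]),c['rvec'],c['tvec']
def back(n,uv,z):
    K,r,t=cam(n);R=cv2.Rodrigues(r)[0];C=-R.T@t
    d=R.T@np.linalg.inv(K)@np.array([*uv,1.]);s=(z-C[2])/d[2];return C+s*d
def proj(n,P):
    K,r,t=cam(n);return cv2.projectPoints(np.array(P,float).reshape(-1,3),r,t,K,None)[0].reshape(-1,2)
E
python3 - <<'E'
from h import *
im=cv2.imread('pics/top0.png')
c=im[130:340,225:425];cv2.imwrite('pics/crop0.png',cv2.resize(c[:,:],None,fx=2.8,fy=2.8,interpolation=cv2.INTER_CUBIC))
for uv in [(355,148),(404,163),(350,326),(299,308)]:print(uv,back('top',uv,.006).round(4))
for uv,h in [((260,152),.036),((267,218),.03),((259,286),.036)]:print(uv,back('top',uv,h).round(4))
E
```

```text
(355, 148) [ 0.6331 -0.3938  0.006 ]
(404, 163) [ 0.6036 -0.483   0.006 ]
(350, 326) [ 0.3109 -0.3786  0.006 ]
(299, 308) [ 0.3436 -0.2878  0.006 ]
(260, 152) [ 0.6223 -0.2224  0.036 ]
(267, 218) [ 0.5043 -0.2338  0.03  ]
(259, 286) [ 0.3854 -0.2202  0.036 ]
```

View pics/crop0.png

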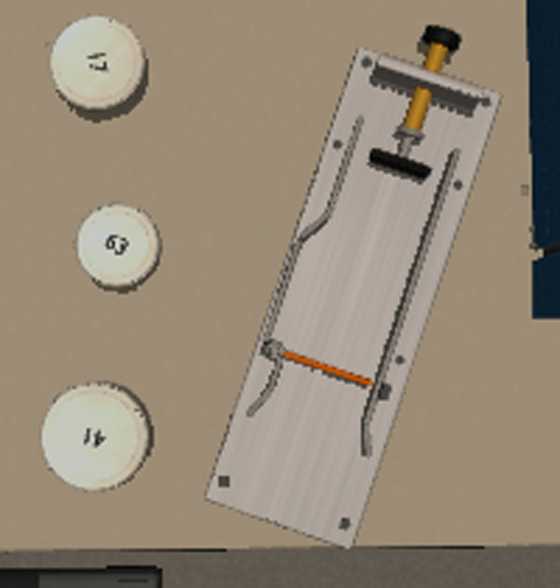

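```bash
cat >> h.py <<'E'
def warp(im,n,z,x0=.28,x1=.70,y0=-.52,y1=-.16,s=2000):
    # output image: col=(x-x0)*s,row=(y-y0)*s
    P=[(x0,y0,z),(x1,y0,z),(x1,y1,z),(x0,y1,z)]
    dst=np.float32([((p[0]-x0)*s,(p[1]-y0)*s) for p in P])
    H=cv2.getPerspectiveTransform(proj(n,P).astype(np.float32),dst)
    return cv2.warpPerspective(im,H,(int((x1-x0)*s),int((y1-y0)*s)),flags=cv2.INTER_CUBIC)
E
python3 - <<'E'
from h import *
im=cv2.imread('pics/top0.png')
w=warp(im,'top',.006); hsv=cv2.cvtColor(w,cv2.COLOR_BGR2HSV)
print(im[318,345],im[200,310],im[218,260], im[330,330])
m=((hsv[...,1]<40)&(hsv[...,2]>120)).astype(np.uint8)*255
m=cv2.morphologyEx(m,cv2.MORPH_OPEN,np.ones((9,9)))
cv2.imwrite('pics/mask.png',m)
for c in cv2.findContours(m,cv2.RETR_EXTERNAL,cv2.CHAIN_APPROX_NONE)[0]:
    if cv2.contourArea(c)<3000: continue
    (cx,cy),(a,b),t=cv2.minAreaRect(c)
    print('rect',(cx+.5)/2000+.28,(cy+.5)/2000-.52,a/2,b/2,t,cv2.contourArea(c)/4, (cv2.boxPoints(cv2.minAreaRect(c))/2000+[.28,-.52]).round(4).tolist())
for z in(.03,.034,.038):
    w=warp(im,'top',z);hsv=cv2.cvtColor(w,cv2.COLOR_BGR2HSV)
    m=((hsv[...,1]<60)&(hsv[...,2]>170)).astype(np.uint8)*255
    for c in cv2.findContours(m,cv2.RETR_EXTERNAL,cv2.CHAIN_APPROX_NONE)[0]:
        c=cv2.convexHull(c)
        if cv2.contourArea(c)<3000: continue
        (cx,cy),(a,b),t=cv2.fitEllipse(c)
        print(z,(cx+.5)/2000+.28,(cy+.5)/2000-.52,a/2,b/2)
E
```

```text
[151 159 169] [117 140 156] [190 201 196] [77 87 92]
rect 0.633 -0.21275 53.0 54.5 90.0 2121.875 [[0.6055, -0.2395], [0.66, -0.2395], [0.66, -0.1865], [0.6055, -0.1865]]
rect 0.3821120758056641 -0.2110948181152344 62.421512603759766 60.953460693359375 86.633544921875 2934.625 [[0.3496, -0.2407], [0.4105, -0.2443], [0.4141, -0.182], [0.3533, -0.1784]]
rect 0.5085000000000001 -0.22700000000000004 46.5 50.5 90.0 1753.625 [[0.483, -0.2505], [0.5335, -0.2505], [0.5335, -0.204], [0.483, -0.204]]
rect 0.47419184875488285 -0.3836593170166016 99.0973129272461 310.6685485839844 70.30427551269531 23835.5 [[0.311, -0.3782], [0.6035, -0.4829], [0.6369, -0.3896], [0.3444, -0.2849]]
0.03 0.6246446228027345 -0.21945877075195314 59.3210563659668 59.55692672729492
0.03 0.3862695465087891 -0.2174375 65.30082702636719 65.67803955078125
0.03 0.5066217346191406 -0.2323898620605469 50.481136322021484 51.13155746459961
0.03 0.5732350769042969 -0.3742948150634766 14.496513366699219 158.23838806152344
0.03 0.5125163269042969 -0.39617564392089843 102.40052032470703 208.8411102294922
0.03 0.4466440887451172 -0.
[... 346 characters left out ...]
8 13.642244338989258 171.54798889160156
0.034 0.5108064880371094 -0.3951241760253906 102.04557800292969 212.18890380859375
0.034 0.4449622497558594 -0.38249929809570316 119.77193450927734 358.9906921386719
0.038 0.6230267639160156 -0.2205789489746094 58.72464370727539 58.969879150390625
0.038 0.3867692565917969 -0.21862445068359376 64.95662689208984 65.0566177368164
0.038 0.5059900054931641 -0.23337225341796874 49.87631607055664 50.733280181884766
0.038 0.5718606567382813 -0.3739430541992188 14.873167991638184 152.25071716308594
0.038 0.5104407043457031 -0.39525512695312504 96.97493743896484 214.85861206054688
0.038 0.4451287841796875 -0.3951808166503906 136.10487365722656 327.66912841796875
```

View pics/mask.png

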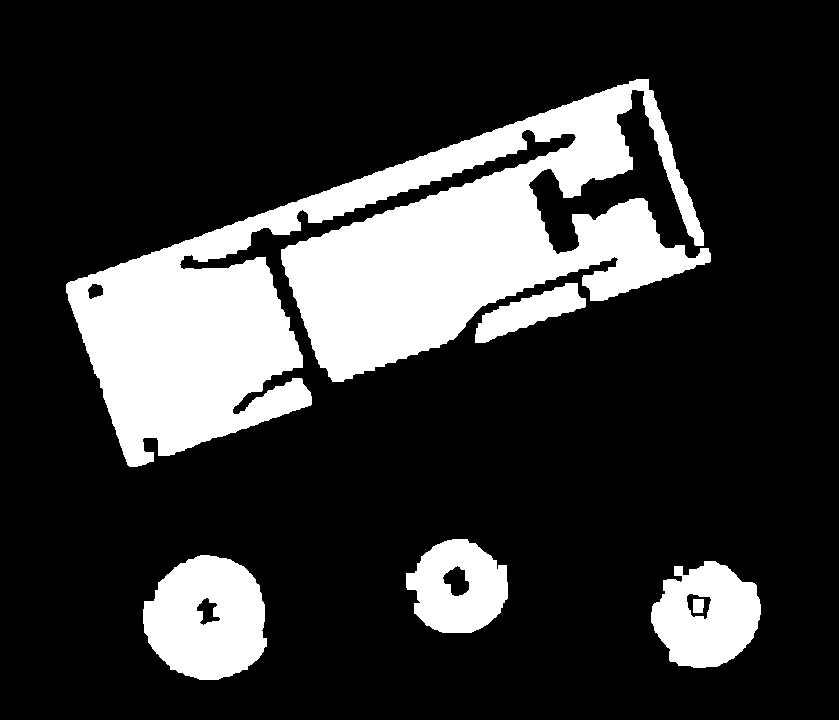

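The plate measures 99.1 x 310.7 mm against 100 x 312, so the lane fix is good. Its yaw is -19.7°. The tin diameters keep the expected order, and the smallest is at (0.507, -0.232). Next I'll grasp it, with the jaws across the lane.

```bash
cat >> h.py <<'E'
YAW=-19.70; a=np.radians(YAW); EX=np.array([np.cos(a),np.sin(a),0]);EY=np.array([-np.sin(a),np.cos(a),0])
PC=np.array([.4742,-.3837,0]); O=PC-.051*EX
def L(x,y,z): return O+x*EX+y*EY+np.array([0,0,z])
def inlane(p): d=np.array(p)-O; return np.array([d@EX,d@EY,d[2]])
RPY=[180,0,YAW]
TIN=np.array([.5066,-.2324,0])
def st(tag=''):
    o=robot.observe(); f=o['ft_force'];print(tag,'t%.2f'%o['time'],'lane',(inlane(o['tool_pos'])*1000).round(1),'f lane',np.round([f@EX,f@EY,f[2]],2),'w%.4f'%o['gripper_width'],'rpy',o['tcp_rot'].round(1));return o
E
python3 - <<'E'
from h import *
print('origin',O.round(4),'pin px',proj('top',L(0,.037,.058)).round(1),'entry',L(-.07,0,0).round(3),'tin lane',inlane(TIN).round(3))
robot.line_to([.155,-.424,.30],vel=.3)
print(robot.ik([*TIN[:2],.2],RPY), robot.ik(L(-.07,0,.08),RPY), robot.ik(L(.08,0,.085),RPY))
st()
robot.move_pose([*TIN[:2],.2],RPY); st('above')
cv2.imwrite('pics/s1.png',robot.grab_frame('scene'))
E
```

```text
origin [ 0.4262 -0.3665  0.    ] pin px [[322.4 254.5]] entry [ 0.36  -0.343  0.   ] tin lane [0.031 0.153 0.   ]
[-38.08872469  -1.11480647 -12.4866236   78.62818287   0.
 161.61127531] [-58.68841095  -7.06843127 -30.97004449  66.09838678   0.
 141.01158905] [-49.84830432  16.71126456  -5.36872127  67.92001417   0.
 149.85169568]
 t0.78 lane [-235.8 -145.9  300.2] f lane [ 0.04 -0.34 -1.05] w0.0857 rpy [179.9   0.   20. ]
above t2.31 lane [ 30.7 152.7 200. ] f lane [-0.13 -0.55 -0.18] w0.0852 rpy [180.    0.  -19.7]
```

View pics/s1.png

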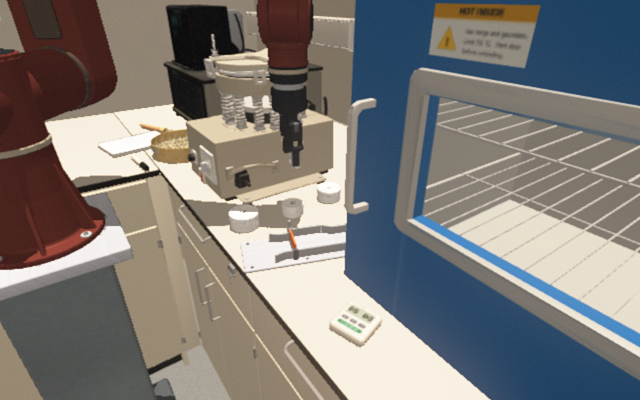

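The predicted pin pixel (322.4, 254.5) matches the picture, and the tool is above the small tin at about (291,208). Descending to grasp.

```bash
python3 - <<'E'
from h import *
g=robot.line_to([*TIN[:2],.074],vel=.1,guard=15); st('down %s'%g)
if not g:
    robot.set_gripper(.04); st('grip')
    robot.line_to([*TIN[:2],.14],vel=.1); st('lift')
    cv2.imwrite('pics/s2.png',robot.grab_frame('scene')[130:290,180:400]); cv2.imwrite('pics/t2.png',robot.grab_frame('top'))
    s=cv2.imread('pics/s2.png'); cv2.imwrite('pics/s2.png',cv2.resize(s,None,fx=3,fy=3))
E
```

```text
down False t3.77 lane [ 31.  153.2  74.8] f lane [1.22 0.29 0.36] w0.0854 rpy [ 1.80e+02 -1.00e-01 -1.97e+01]
grip t4.18 lane [ 30.9 153.2  74.8] f lane [-1.17  0.11  5.14] w0.0520 rpy [ 1.80e+02 -1.00e-01 -1.97e+01]
lift t4.99 lane [ 30.2 153.5 139.3] f lane [-0.07  0.23 -1.22] w0.0517 rpy [-180.     0.   -19.7]
```

View pics/s2.png

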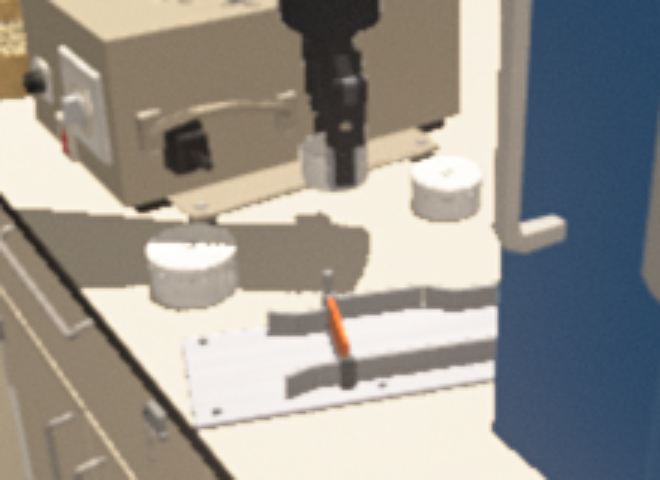

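Width is 0.052 m, which is the body diameter. The picture shows the tin hanging level in the fingers at about (335,160) in the crop, with the other tins undisturbed. I'll place it on the entry plate.

```bash
python3 - <<'E'
from h import *
robot.line_to(L(-.07,0,.14),vel=.2); 
robot.line_to(L(-.07,0,.09),vel=.12); robot.pause(.3); o=st('pre')
g=robot.line_to(L(-.07,0,.0785),vel=.02,guard=3); st('touch %s'%g)
p=robot.observe()['tool_pos']
robot.set_gripper(.085); st('open')
robot.line_to(L(-.07,0,.16),vel=.12); st('up')
robot.line_to(L(-.125,0,.2),vel=.2); st('back')
cv2.imwrite('pics/t3.png',robot.grab_frame('top'));s=robot.grab_frame('scene')[130:290,180:400]
cv2.imwrite('pics/s3.png',cv2.resize(s,None,fx=3,fy=3))
E
python3 - <<'E'
import cv2
c=cv2.imread('pics/t3.png')[130:340,225:425];cv2.imwrite('pics/t3c.png',cv2.resize(c,None,fx=2.8,fy=2.8))
E
```

```text
pre t7.03 lane [-69.6  -0.3  90.7] f lane [-0.38 -0.04 -1.09] w0.0520 rpy [ 1.80e+02 -1.00e-01 -1.97e+01]
touch True t7.51 lane [-70.1   0.   80.7] f lane [-1.57  0.24  4.4 ] w0.0519 rpy [-180.     0.   -19.7]
open t7.94 lane [-70.5   0.4  80.1] f lane [-0.02 -0.15 -0.59] w0.0848 rpy [-1.799e+02  1.000e-01 -1.970e+01]
up t8.76 lane [-70.3   0.2 159.2] f lane [ 0.38  1.15 -0.55] w0.0853 rpy [-1.799e+02  1.000e-01 -1.970e+01]
back t9.25 lane [-124.8   -0.2  199.4] f lane [0.62 0.32 0.03] w0.0848 rpy [-180.     0.   -19.8]
```

View pics/s3.png

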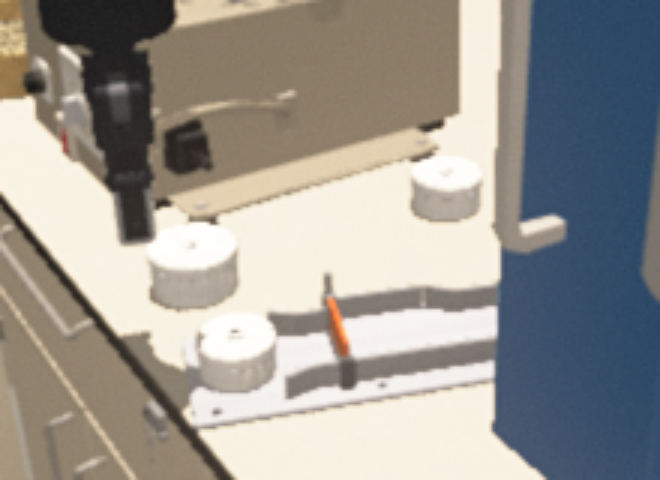

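View pics/t3c.png

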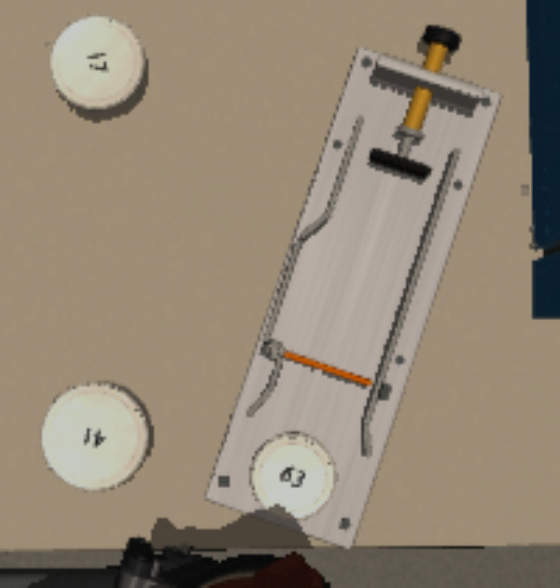

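The small tin stands upright on the entry plate at crop (293,476), in front of the gate, and the jaws are clear. Next I'll close the fingers, go behind it and push.

```bash
python3 - <<'E'
from h import *
im=cv2.imread('pics/t3.png');w=warp(im,'top',.036);hsv=cv2.cvtColor(w,cv2.COLOR_BGR2HSV)
uv=proj('top',L(-.07,0,.036));print('entry tin px pred (crop)',(uv-[225,130])*2.8)
robot.set_gripper(0.0); st('shut')
robot.line_to(L(-.135,0,.088),vel=.15); robot.pause(.3)
z=np.mean([robot.observe()['ft_force'] for _ in range(5)],0); np.save('ft0.npy',z); st('behind')
g=robot.line_to(L(-.10,0,.088),vel=.03,guard=8); st('contact? %s'%g)
g=robot.line_to(L(-.05,0,.088),vel=.04,guard=8); st('push %s'%g)
cv2.imwrite('pics/t4.png',robot.grab_frame('top'));s=robot.grab_frame('scene')[130:290,180:400]
cv2.imwrite('pics/s4.png',cv2.resize(s,None,fx=3,fy=3))
E
```

```text
entry tin px pred (crop) [[292.94603758 475.34477144]]
shut t10.12 lane [-125.   -0.  200.] f lane [ 0.3  -0.53 -0.28] w0.0004 rpy [-180.     0.   -19.7]
behind t11.32 lane [-134.7   -0.3   88.6] f lane [ 0.14  0.62 -0.36] w-0.0000 rpy [-180.     0.   -19.7]
contact? False t12.63 lane [-100.    0.   88.] f lane [ 0.67  0.45 -0.53] w0.0003 rpy [-180.     0.   -19.7]
push False t14.03 lane [-50.  -0.  88.] f lane [-1.62 -1.04  0.62] w0.0001 rpy [-180.     0.   -19.7]
```

View pics/s4.png

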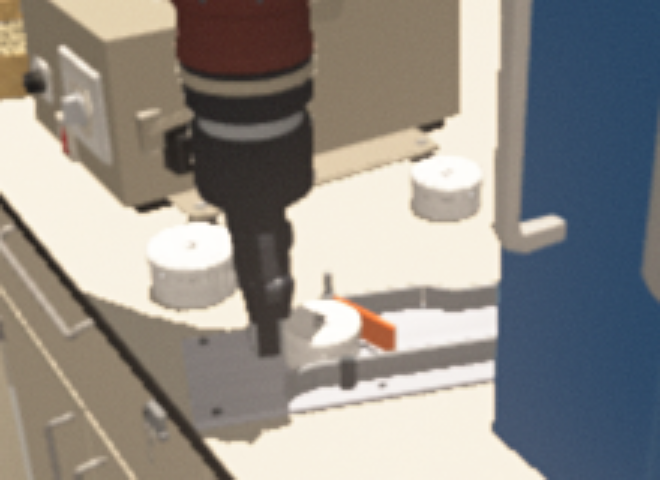

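The tin is in the mouth at (320,330) in the crop, upright and pushing the gate open ahead of it. I'll continue to just short of the earliest pad contact and log the force baseline there.

```bash
cat >> h.py <<'E'
def fx(n=12,dt=.015):
    z=np.load('ft0.npy');F=[];X=[]
    for _ in range(n):
        robot.pause(dt);o=robot.observe();F.append(-(o['ft_force']-z)@EX);X.append(inlane(o['tool_pos'])[0])
    return np.mean(F),np.std(F),np.mean(X)
E
python3 - <<'E'
from h import *
g=robot.line_to(L(.0,0,.088),vel=.04,guard=8); st('a %s'%g); print(fx())
if not g:
    g=robot.line_to(L(.040,0,.088),vel=.04,guard=8); st('b %s'%g); print(fx())
    for x in (.044,.047):
        g=robot.line_to(L(x,0,.088),vel=.02,guard=6); print(x,g,np.round(fx(),4))
        if g:break
cv2.imwrite('pics/t5.png',cv2.resize(robot.grab_frame('top')[130:340,225:425],None,fx=2.8,fy=2.8));s=robot.grab_frame('scene')[130:290,180:400]
cv2.imwrite('pics/s5.png',cv2.resize(s,None,fx=3,fy=3)); st()
E
```

```text
a False t15.53 lane [ 0.1  0.1 88. ] f lane [-0.47  0.21 -0.67] w0.0004 rpy [-179.9    0.   -19.7]
(np.float64(0.47675890692331363), np.float64(0.2485383567071142), np.float64(4.31903120094654e-05))
b False t16.88 lane [40.1 -0.  88. ] f lane [-0.27  0.9   1.39] w0.0001 rpy [-180.     0.   -19.7]
(np.float64(0.16279948499118416), np.float64(0.48430852701603516), np.float64(0.03998261032986169))
0.044 False [0.5067 0.381  0.0441]
0.047 False [0.4499 0.3202 0.0471]
 t18.23 lane [47. -0. 88.] f lane [ 0.36 -1.45  0.13] w0.0003 rpy [-180.     0.   -19.7]
```

View pics/s5.png

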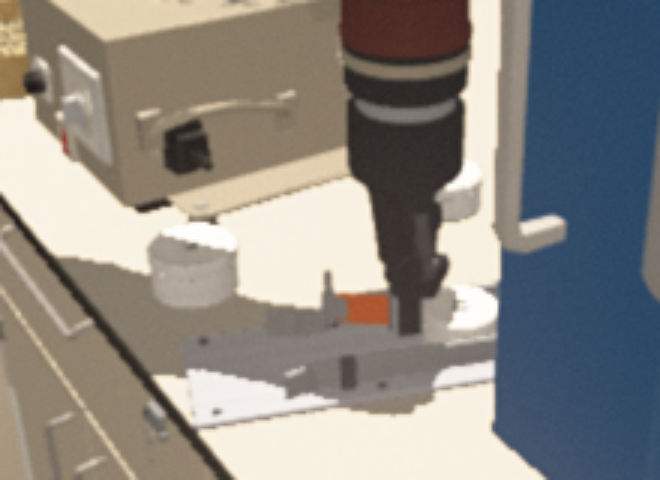

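The tin at (460,310) is upright behind the gate line, the gate leaf rests against the fingers, and the baseline push is about 0.5 N. Now I'll step gently onto the pad.

```bash
python3 - <<'E'
from h import *
x=.047;f=0;log=[]
while x<.090 and f<7.6:
    x+=.002 if f<1.5 else (.001 if f<7 else .0005)
    g=robot.line_to(L(x,0,.088),vel=.015,guard=5)
    f,s,xm=fx(10,.015); log.append((x,xm,f)); 
    if f>1 or g: print(round(x,4),g,round(f,2),round(xm*1000,2))
o=st('end'); print([round(l[2],2) for l in log])
E
```

```text
0.073 False 4.32 72.81
0.074 False 5.37 73.81
0.075 False 6.11 74.71
0.076 False 7.06 75.54
0.0765 False 8.1 75.89
end t25.75 lane [75.9  0.  87.9] f lane [-7.96 -0.58  4.37] w0.0001 rpy [-1.80e+02  1.00e-01 -1.97e+01]
[np.float64(0.82), np.float64(0.87), np.float64(0.35), np.float64(0.68), np.float64(0.59), np.float64(0.55), np.float64(0.04), np.float64(0.57), np.float64(0.42), np.float64(0.11), np.float64(0.09), np.float64(0.84), np.float64(4.32), np.float64(5.37), np.float64(6.11), np.float64(7.06), np.float64(8.1)]
```

The wrist reads 8.1 N, but the displacement past contact is only about 5 mm, so friction could be taking part of it. A small back-and-forth loading test should separate friction from pad force.

```bash
python3 - <<'E'
from h import *
z=np.load('ft0.npy')
for x in (.0761,.0757,.0752,.0747,.0742,.0752,.0757,.0762,.0767):
    g=robot.line_to(L(x,0,.088),vel=.015,guard=5)
    f,s,xm=fx(16,.015); o=robot.observe();print(x,g,round(f,2),round(xm*1000,2),'fz',round((o['ft_force']-z)[2],1),'t%.1f'%o['time'])
    if f>10.5: break
E
```

```text
0.0761 False 5.76 75.81 fz 3.5 t26.3
0.0757 False 4.91 75.62 fz 2.7 t26.8
0.0752 False 4.12 75.22 fz 0.5 t27.3
0.0747 False 3.97 74.68 fz 0.5 t27.8
0.0742 False 3.71 74.18 fz 0.4 t28.3
0.0752 False 5.17 75.0 fz 1.8 t28.9
0.0757 False 6.18 75.37 fz 1.5 t29.4
0.0762 False 6.76 75.76 fz 2.2 t29.9
0.0767 False 7.14 76.17 fz 3.0 t30.4
```

Loading and unloading at the same position average about 4.8 N at x = 75.1 mm. That puts pad contact near 70.3 mm, with friction around 1 N. For 8 N on the pad I need x ≈ 78.2 mm, or about 9.3 N at the wrist.

```bash
python3 - <<'E'
from h import *
x=.0767;xm=.076;f=0
while xm<.0779 and f<9.7:
    x+=.0005
    g=robot.line_to(L(x,0,.088),vel=.015,guard=5); f,s,xm=fx(10,.015); print(round(x,4),g,round(f,2),round(s,2),round(xm*1000,2))
robot.pause(.2); print('hold',np.round(fx(40,.015),4)); st()
cv2.imwrite('pics/s6.png',cv2.resize(robot.grab_frame('scene')[130:290,180:400],None,fx=3,fy=3))
E
```

```text
0.0772 False 8.03 0.48 76.58
0.0777 False 8.34 0.52 76.99
0.0782 False 9.11 0.34 77.41
0.0787 False 9.53 0.58 77.81
0.0792 False 10.33 0.41 78.22
hold [10.3375  0.4777  0.0782]
 t33.35 lane [78.2 -0.  87.9] f lane [-10.18  -0.54   4.35] w-0.0001 rpy [-180.     0.2  -19.7]
```

View pics/s6.png

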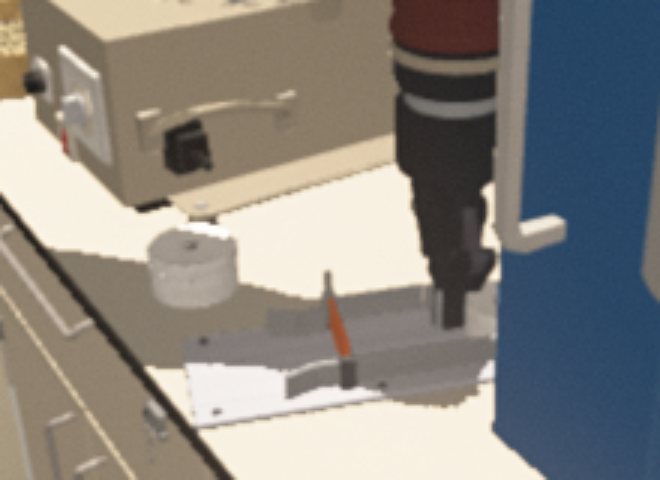

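I held for more than 0.6 s at 10.3 N wrist, which is about 8–9 N on the pad. The picture shows the gate at (340,325) already shut behind the fingers, and the tin at the far end beside the fingers. Next I'll ease back slowly so the tin follows the pad, then lift out.

```bash
python3 - <<'E'
from h import *
for x in (.076,.074,.072,.070,.068,.065):
    robot.line_to(L(x,0,.088),vel=.01); print(x,np.round(fx(6,.015),4))
st('clear'); robot.line_to(L(.062,0,.088),vel=.02)
g=robot.line_to(L(.062,0,.17),vel=.08,guard=10); st('up %s'%g)
robot.line_to(L(-.125,0,.2),vel=.2)
robot.pause(.3);st()
cv2.imwrite('pics/t7.png',robot.grab_frame('top'));im=cv2.imread('pics/t7.png')
cv2.imwrite('pics/t7c.png',cv2.resize(im[130:340,225:425],None,fx=2.8,fy=2.8))
cv2.imwrite('pics/s7.png',cv2.resize(robot.grab_frame('scene')[130:290,180:400],None,fx=3,fy=3))
E
```

```text
0.076 [6.1524 0.2921 0.0758]
0.074 [4.1886 0.4335 0.074 ]
0.072 [2.0693 0.5328 0.0721]
0.07 [0.2829 0.4094 0.0702]
0.068 [0.2705 0.5474 0.068 ]
0.065 [0.3187 0.3722 0.065 ]
clear t36.32 lane [65. -0. 88.] f lane [ 0.17 -0.06 -0.09] w-0.0002 rpy [-180.     0.   -19.7]
up False t37.79 lane [ 61.7   0.2 169.2] f lane [-0.28 -0.22 -0.67] w0.0002 rpy [-1.799e+02  1.000e-01 -1.970e+01]
 t39.19 lane [-1.248e+02  1.000e-01  1.998e+02] f lane [-0.43 -0.12 -0.19] w0.0005 rpy [-1.799e+02  1.000e-01 -1.970e+01]
```

View pics/t7c.png

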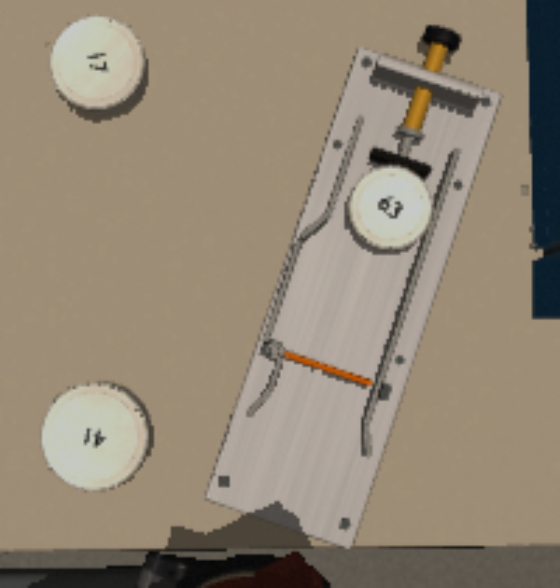

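View pics/s7.png

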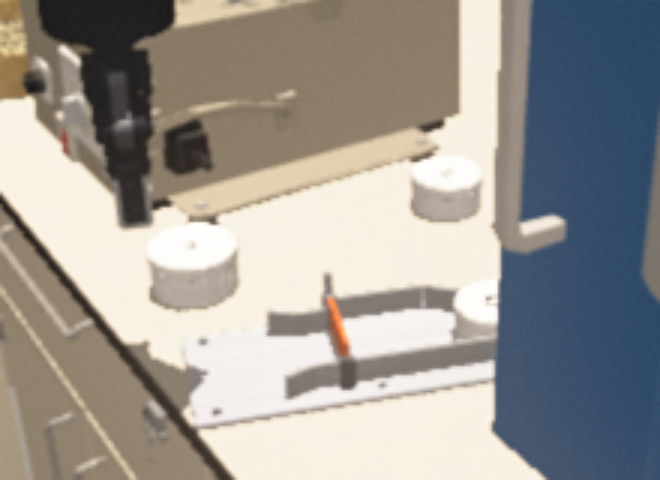

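The tin at crop (390,208) stands upright with its lid touching the black pad. The gate at (330,367) is shut, and tins 17 and 41 are where they were. The robot is clear, so I'm handing in.

```bash
python3 -c "
from plant import robot
robot.job_done(); print(robot.observe()['time'])"
```

```text
the job is handed in; nothing more can be done
the job is handed in; nothing more can be done
```

The job is done and handed in at about 39 s of the 67 s allowed.

I set the smallest tin (marked "63") upright on the entry plate and let go. With shut fingers I pushed it through the gate onto the pad, held it there, eased back slowly and lifted out.

**Force on the pad:**
- During the hold of more than 0.6 s, the wrist read a steady 10.3 N.
- A small back-and-forth test put friction at about 1 N. The pad was pressed in about 8 mm from the estimated first contact.
- Together these give roughly 8–9 N on the pad. I could not measure the pad force directly, and the two estimates differ by about 1 N. No averaged wrist reading went above 10.4 N.

**Before the hold:** I first stopped at 8.1 N wrist force. I then judged that some of that was friction, eased back by about 2 mm and pressed on to the final setting.

**Last pictures:** These show the tin upright against the pad, the gate shut, the other two tins where they started, and the robot clear of everything. While I eased back, the wrist force fell to near zero at about the point where the tin first met the pad, which fits the tin staying against it.

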